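# Sort the morning's specimens into their racks

### The job

The morning's specimens are mixed up on the lab bench: stand the two squat jars in the jar rack, one to a hole, stand the slim bottle in an empty hole of the bottle rack, and lay the two flat slide mailers in the slide tray, one to a bay. Keep the jars and bottles upright all the while, set every specimen right down in its place rather than dropping it, and do not shift the little stain bottle or pull out the bottle that is already in its rack.

Things in the scene. Friction and masses are not known exactly. Their poses are not given: they have to be found in the camera images.
- big_jar: the larger squat specimen jar: frosted round jar with a white ribbed screw lid, 52 mm across the lid, 58 mm high, about 85 g, standing on the bench. The lid is the top 13 mm, the body below is 50 mm across. Origin: centre of its underside, z up.
- small_jar: the smaller squat specimen jar, same make: 42 mm across the lid (body 40 mm), 46 mm high, lid the top 12 mm, about 50 g, standing on the bench. Origin: centre of its underside, z up.
- bottle: the slim bottle loose on the bench, taller than it is wide: 28 mm across the white lid (body 26 mm), 68 mm high, lid the top 15 mm, about 35 g, standing. Origin: centre of its underside, z up.
- thick_mailer: the thicker slide mailer: flat white plastic box with a paper label and a grey seam line across it, 86 mm long (its x axis), 36 mm wide (y), 26 mm thick (z), about 50 g, lying flat on the bench, either end may point either way in the bay. Origin: centre of its underside.
- thin_mailer: the thinner slide mailer, same make: 82 mm long (its x axis), 28 mm wide (y), 18 mm thick (z), about 30 g, lying flat on the bench. Origin: centre of its underside.
- jar_rack: white two-tier rack with two large round holes, 84 mm (x) by 168 mm (y), top 26 mm above the bench, fixed. Holes 69 mm across, right through the top plate, centres at y = -38 and +38 mm of the rack; either jar may take either hole and stands in it on a floor 4 mm above the bench. Origin: centre of its underside, z up.
- bottle_rack: white two-tier rack with three small round holes in a row, 60 mm (x) by 170 mm (y), top 26 mm above the bench, fixed. Holes 45 mm across, right through the top plate, centres at y = -51, 0, +51 mm of the rack; the one at +51 holds the filed bottle, the others are empty. A bottle stands on a floor 4 mm above the bench. Origin: centre of its underside, z up.
- slide_tray: flat dark grey metal tray, 108 mm (x) by 129 mm (y), fixed; a low rib along x parts it into two long bays. Rim and rib 8 mm high, 3 mm thick; floor 2.5 mm above the bench. Bays 102 mm long (tray x) by 60 mm wide, centres at y = -31.5 and +31.5 mm. A mailer lies flat and lengthways in a bay; either may take either. Origin: centre of its underside, z up.
- filed_bottle: a slim bottle just like the loose one (28 mm across, 68 mm high), already standing loose in the hole at y = +51 mm of the bottle rack, where it stays. Origin: centre of its underside.
- stain: small amber glass dropper bottle with a black cap and rubber teat, 28 mm across, 65 mm high, 45 g, standing loose among the specimens; to be left where it is. Origin: centre of its underside.

How it is judged (in metres and radians):
At the end, for the whole second after the job is handed in: Both jars stand upright in holes of the jar rack, both slim bottles in holes of the bottle rack, and both mailers lie flat in bays of the slide tray: undersides within 3 mm above or below the holder's floor, tilted under 0.08 rad, slower than 0.02 m/s. Anywhere within a hole or bay will do (x of big_jar in the frame of jar_rack between -0.03 and 0.03 m and y of big_jar in the frame of jar_rack between -0.07 and 0.07 m and z of big_jar in the frame of jar_rack between 0.001 and 0.007 m and angle between each of big_jar, small_jar, bottle, filed_bottle, thick_mailer, thin_mailer's own z axis and vertical below 0.08 rad and linear speed of each of big_jar, small_jar, bottle, filed_bottle, thick_mailer, thin_mailer below 0.02 m/s and x of small_jar in the frame of jar_rack between -0.03 and 0.03 m and y of small_jar in the frame of jar_rack between -0.07 and 0.07 m and z of small_jar in the frame of jar_rack between 0.001 and 0.007 m and x of bottle in the frame of bottle_rack between -0.02 and 0.02 m and y of bottle in the frame of bottle_rack between -0.072 and 0.072 m and z of bottle in the frame of bottle_rack between 0.001 and 0.007 m and x of filed_bottle in the frame of bottle_rack between -0.02 and 0.02 m and y of filed_bottle in the frame of bottle_rack between -0.072 and 0.072 m and z of filed_bottle in the frame of bottle_rack between 0.001 and 0.007 m and x of thick_mailer in the frame of slide_tray between -0.02 and 0.02 m and y of thick_mailer in the frame of slide_tray between -0.058 and 0.058 m and z of thick_mailer in the frame of slide_tray between -0.0005 and 0.0055 m and x of thin_mailer in the frame of slide_tray between -0.02 and 0.02 m and y of thin_mailer in the frame of slide_tray between -0.058 and 0.058 m and z of thin_mailer in the frame of slide_tray between -0.0005 and 0.0055 m); the robot touches nothing.
It fails at once if a jar or bottle is tipped over (more than 0.6 rad) (angle between any of big_jar, small_jar, bottle, filed_bottle's own z axis and vertical above 0.6 rad).
It fails at once if a specimen is dropped (falls free of the fingers at over 0.7 m/s) ((linear speed of big_jar above 0.7 m/s and contact force between the fingers and big_jar below 0.05 N) or (linear speed of small_jar above 0.7 m/s and contact force between the fingers and small_jar below 0.05 N) or (linear speed of bottle above 0.7 m/s and contact force between the fingers and bottle below 0.05 N) or (linear speed of thick_mailer above 0.7 m/s and contact force between the fingers and thick_mailer below 0.05 N) or (linear speed of thin_mailer above 0.7 m/s and contact force between the fingers and thin_mailer below 0.05 N)).
It fails at once if the stain bottle is shifted more than 15 mm (distance of stain from where it was at the start of the episode above 0.015 m).
It fails at once if the filed bottle is pulled out of its hole (z of filed_bottle in the frame of bottle_rack above 0.025 m).
It also fails if it takes over 123 s, if anything falls off the work surface, if the arm or the gripper's body presses on something with over 40 N, if the wrist force passes 120 N, or if a joint passes its speed limit or range.

### The arm

A 6-joint arm with a two-finger parallel gripper is mounted at the origin on the work surface. World frame = base frame: x ahead of the robot, y to its left, z up, the work surface at z = 0. Lengths are in mm, angles in rad, forces in N, time in s.
With the tool pointing down it reaches from about 325 to 900 mm from the base axis. Payload 6.1 kg.
Tool frame: the origin (TCP) lies between the finger pads; the fingertips stand 25 mm ahead of it and the grasp point (between the pads) lies 6 mm ahead of it; z points along the fingers, y is the line along which they close (so a half turn about z gives the same grasp; the last joint's range is limited). The gripper opens to 87 mm and grips with 3 to 60 N. Pads are 19 mm wide; open, the fingers measure 117 mm over their backs; the gripper's body (75 mm by 190 mm) begins 51 mm behind the grasp point.
Start: joints at [-0.126, 0.22, 1.526, -0, 1.395, -0.126], TCP at [624.993, -0.003, 247.538] pointing down, gripper open.
Joint ranges: [-2.98, 2.98], [-0.91, 2.08], [0.09, 2.57], [-1.24, 4.39], [0.2, 2.65], [-2.68, 2.68]. Speed limits (rad/s): [2.57, 2.57, 3.01, 3.14, 3.14, 3.14].

### API

Orientations are given as a rotation vector (axis times angle).
In Python, from workcell import r gives the robot as it stands. The module is installed in compiled form; this text tells all that it offers.
- The arm moves only by the tool jog_arm, never from a script. Its argument "rows" is a list of rows, each an object of numbers: "hand": the closure, from -1 (fully open) to 1 (shut); "dx", "dy", "dz": the shift along the tool's x, y, z scaled (see below); "rx", "ry", "rz": the turn, a rotation vector about the tool's x, y, z scaled (see below). A call has 1 to 12 rows; each row is the pose to reach, as a shift and turn from the pose commanded when the call began, along the tool's axes at that moment, turning the shorter way round; what a row does not reach only later rows make up. The controller multiplies each number of a shift by 750 mm and each number of a turn by pi rad. A row lasts 1/10 s, in which the tool goes at most 50 mm and 8.59 degrees, less where a joint would pass 70% of its speed; a pose out of reach is approached as far as the arm can. A call with a number of a shift or a turn outside -1 to 1 is refused whole. A call with a gripper value outside its range is refused whole. The fingers move at their own pace and stop on an object; "force" is the grip in N (left out, the last holds). Time passes only in rows, so rows that repeat a pose let the fingers close. It gives the time, the measured TCP pose, the force, the opening and the grip force at its end, in the units of the state.
- r.get_obs(): the state, without advancing time (a new reading comes with each control period).
- r.camera(name): name is "scene" or "side" or "wrist"; returns (picture, depth): 400x640x3 uint8, blue, green, red; 400x640 float32, mm along the optical axis (not along the pixel's ray), 0 where there is no reading.
- r.camera_model(name): a dict with "fx", "fy", "cx", "cy" (pixels), "D" ([k1, k2, p1, p2, k3] as OpenCV has them; the pictures are not rectified), "rvec" (rotation vector, rad) and "tvec" (3), from world to camera coordinates, as OpenCV has them. Camera axes: x right, y down, z forward; pixel columns grow to the right and rows downward; lengths in mm; the calibration is good to about 2 mm. A picture is of the moment at which its call begins: read the wrist's pose just before it. camera_model takes no time and is no camera call; for the wrist camera it gives the pose at the moment of the call.
- r.close_job(): hands the job in; it is judged then, once.
Trained networks look in the newest picture that a camera, given by its name, has taken for a name from the list of things; names that differ only in an ending like _2 or _b are one class to them, and where a whole thing is asked for, a point or a joint stands for the part that bears it (a point fixed in the world has none). Each returns a list of dicts, best first, with "confidence" (0 to 1); they miss things now and then, are a little off and sometimes report something else, mostly with a low value. They report only what shows in the picture. A call takes as long as a camera call.
- r.look_for(camera, name): "at" ([column, row] in pixels, amid what is visible of it).
- r.spot_point(camera, name): "at" ([column, row] in pixels: a listed point, or the origin of a listed thing).
The state is a dict: "clock": time; "qpos": joint angles; "joint_velocities": joint speeds; "effort": joint torques, N m; "ee_pos": TCP position; "orientation": TCP orientation; "wrist_force": force on the tool from outside, world axes, zero at the start; "torque": the same for the moment, N m; "width": opening from 0.0 (shut) to 1.0 (fully open); "grasp_force": force on a finger pad.
Only numpy, scipy, OpenCV 4.12 (cv2) and the standard library are available. Lean on these libraries where they do the work, as an engineer would, in place of code of your own. Each camera call takes 0.05 s, during which the arm holds its last target. There are 200 camera calls.

## Working session

There is one attempt and no reset: what is moved stays moved. The work goes in short steps, Python scripts to look and compute and a tool call to move; the robot and the scene stay as the last step left them, time stands still between calls to the robot, and variables do not carry over. Pictures are saved under pics/ and viewed, at most 14 in all, crops included, and the job is handed in when it is done.

Besides the shell and the picture viewer there is one more tool, called by a JSON object that holds its "api" and its "payload". jog_arm: Moves the arm, as the interface text tells. Shifts and turns lie within -1 to 1; 1 stands for 750 mm of shift or pi rad of turn. Its arguments: {"type":"object","properties":{"rows":{"type":"array","items":{"type":"object","properties":{"hand":{"type":"number"},"dx":{"type":"number"},"dy":{"type":"number"},"dz":{"type":"number"},"rx":{"type":"number"},"ry":{"type":"number"},"rz":{"type":"number"}}}},"force":{"type":"number"}},"required":["rows"]}

```bash
mkdir -p pics; cat > h.py <<'E'
import numpy as np, cv2
from workcell import r
def cam(n):
    m=r.camera_model(n); K=np.array([[m['fx'],0,m['cx']],[0,m['fy'],m['cy']],[0,0,1.]])
    R=cv2.Rodrigues(np.array(m['rvec'],float))[0]; return K,np.array(m['D'],float),R,np.array(m['tvec'],float).ravel()
def ray(c,uv):
    K,D,R,t=c; p=cv2.undistortPoints(np.array([[uv]],float),K,D).ravel()
    return -R.T@t, R.T@np.array([p[0],p[1],1.])
def at_z(c,uv,z):
    o,d=ray(c,uv); return o+d*(z-o[2])/d[2]
def at_d(c,uv,dep):
    o,d=ray(c,uv); return o+d*dep
def cloud(c,dep):
    K,D,R,t=c; h,w=dep.shape; g=np.stack(np.meshgrid(np.arange(w),np.arange(h)),-1).reshape(-1,1,2).astype(float)
    p=cv2.undistortPoints(g,K,D).reshape(-1,2); P=np.c_[p,np.ones(len(p))]*dep.reshape(-1,1)
    return ((P-t)@R).reshape(h,w,3)
E
python3 - <<'E'
from h import *
ims=[]
names="big_jar small_jar bottle thick_mailer thin_mailer jar_rack bottle_rack slide_tray filed_bottle stain".split()
for n in ("scene","side","wrist"):
    c=cam(n); im,d=r.camera(n); cv2.imwrite(f"pics/{n}0.png",im); np.savez(f"{n}0.npz",im=im,d=d,K=c[0],D=c[1],R=c[2],t=c[3])
    P=cloud(c,d)
    print(n,-c[2].T@c[3])
    for k in names:
        for q in r.look_for(n,k)[:2]:
            u,v=np.clip(np.round(q['at']).astype(int),0,[639,399]); print(k,np.round(q['at']),round(q['confidence'],2),P[v,u].round())
print(r.get_obs())
E
```

```text
scene [993.06775255 564.3575973  619.1812968 ]
big_jar [383. 210.] 0.71 [460. 140.  55.]
small_jar [324. 200.] 0.83 [524.  19.  45.]
bottle [231. 178.] 0.56 [ 635. -205.   43.]
bottle [280. 144.] 0.2 [ 446. -256.   42.]
thick_mailer [308. 170.] 0.69 [ 454. -124.   24.]
thin_mailer [360. 291.] 0.81 [631. 242.  17.]
bottle_rack [273. 149.] 0.71 [ 463. -269.   27.]
slide_tray [452. 269.] 0.9 [446. 319.   3.]
slide_tray [310. 168.] 0.26 [ 446. -126.   26.]
filed_bottle [280. 142.] 0.75 [ 447. -255.   49.]
stain [348. 233.] 0.74 [554. 129.  38.]
side [337.61196891 776.81768895 762.40490828]
big_jar [361. 246.] 0.73 [432. 149.  56.]
small_jar [338. 203.] 0.83 [510.  26.  44.]
small_jar [314. 136.] 0.49 [ 634. -204.   48.]
bottle [318. 138.] 0.71 [ 623. -207.   42.]
bottle [311. 237.] 0.23 [541. 136.  38.]
thick_mailer [380. 175.] 0.62 [ 439. -121.   24.]
thin_mailer [260. 271.] 0.67 [618. 237.  21.]
jar_rack [267. 201.] 0.84 [684.  24.   5.]
bottle_rack [387. 138.] 0.94 [ 447. -259.   40.]
slide_tray [336. 330.] 0.79 [440. 317.   3.]
filed_bottle [393. 136.] 0.8 [ 431. -248.   57.]
stain [
[... 326 characters left out ...]
47.]
{'clock': 1.65, 'qpos': array([-1.26102954e-01,  2.20404252e-01,  1.52650589e+00,  2.15075058e-05,
        1.39468341e+00, -1.26110785e-01]), 'joint_velocities': array([-0.0011753 ,  0.0004266 , -0.00177585, -0.00072113,  0.00029289,
        0.00098971]), 'effort': array([-2.07670382e-04, -4.94554496e+01, -3.87696505e+01,  6.98970328e-02,
        4.69451712e-02, -1.29341350e-05]), 'ee_pos': array([6.24995798e+02, 1.63953288e-03, 2.47531882e+02]), 'orientation': array([-2.22142728e+00, -2.22143631e+00, -2.54275093e-05]), 'wrist_force': array([ 0.95273367, -0.14694834, -0.39039479]), 'torque': array([-0.01716818, -0.04285073, -0.04476425]), 'grasp_force': 0.0, 'width': 0.9999533470174696}
```

View pics/scene0.png

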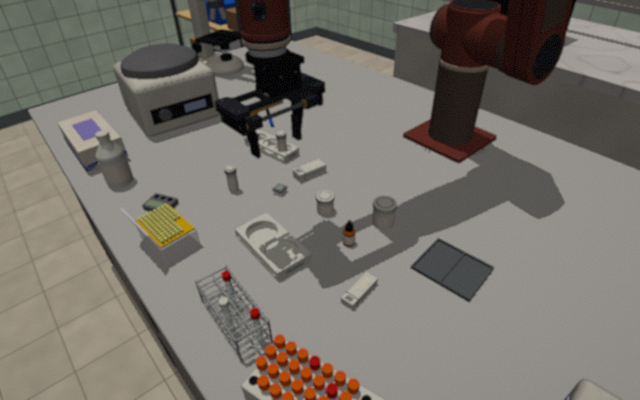

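View pics/side0.png

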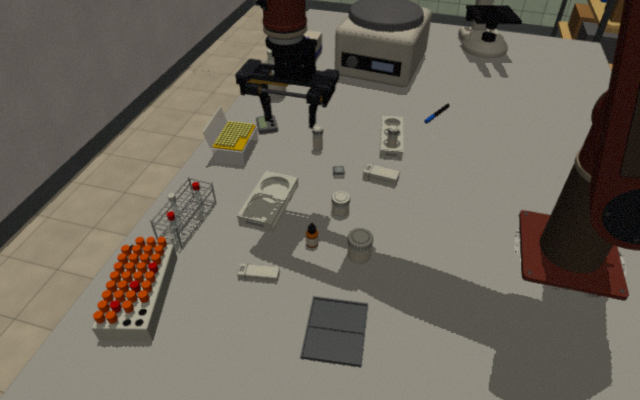

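View pics/wrist0.png

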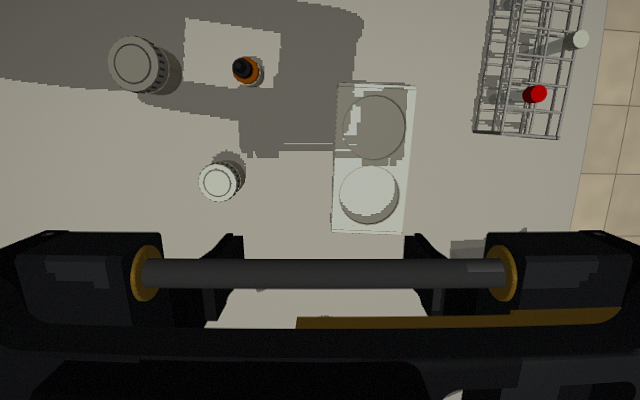

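{"api": "jog_arm", "payload": {"rows": [{"dx": -0.4,"dy": -0.1,"dz": -0.06},{"dx": -0.4,"dy": -0.1,"dz": -0.06},{"dx": -0.4,"dy": -0.1,"dz": -0.06},{"dx": -0.4,"dy": -0.1,"dz": -0.06},{"dx": -0.4,"dy": -0.1,"dz": -0.06},{"dx": -0.4,"dy": -0.1,"dz": -0.06},{"dx": -0.4,"dy": -0.1,"dz": -0.06},{"dx": -0.4,"dy": -0.1,"dz": -0.06},{"dx": -0.4,"dy": -0.1,"dz": -0.06},{"dx": -0.4,"dy": -0.1,"dz": -0.06}]}}

```text
schema error: expected keys hand, dx, dy, dz, rx, ry, rz
```

```bash
cat > snap.py <<'E'
from h import *
import sys
k=sys.argv[1]
c=cam("wrist"); im,d=r.camera("wrist"); cv2.imwrite(f"pics/w{k}.png",im); np.savez(f"w{k}.npz",im=im,d=d,K=c[0],D=c[1],R=c[2],t=c[3])
P=cloud(c,d); o=r.get_obs(); print(o['clock'],o['ee_pos'],o['orientation'],-c[2].T@c[3])
for n in sys.argv[2:]:
    for q in r.look_for("wrist",n)[:2]:
        u,v=np.clip(np.round(q['at']).astype(int),0,[639,399]); print(n,np.round(q['at']),round(q['confidence'],2),P[v,u].round())
E
python3 snap.py 1 bottle bottle_rack thick_mailer filed_bottle
```

```text
1.7 [ 6.24996015e+02 -5.60576174e-03  2.47531893e+02] [ 2.22142532e+00  2.22145166e+00 -1.30645128e-05] [624.89904015  67.20888478 384.26475683]
bottle_rack [370. 157.] 0.72 [680.  28.   2.]
```

View pics/w1.png

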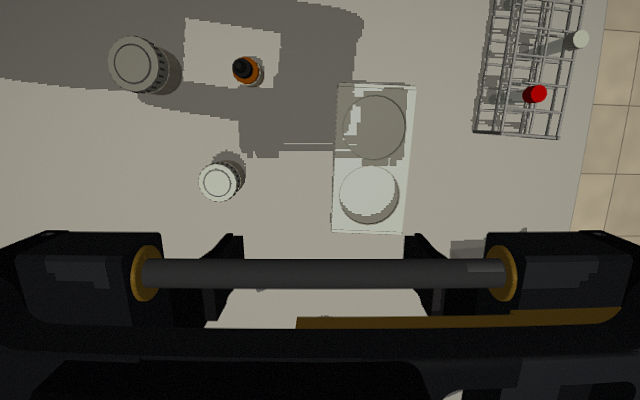

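The move was refused because each row needs every key, so this picture matches the last: big jar (135,65), stain (245,70), small jar (217,182), jar rack (370,160).

{"api": "jog_arm", "payload": {"rows": [{"dx": -0.4,"dy": -0.1,"dz": -0.06,"rx": 0,"ry": 0,"rz": 0,"hand": -1},{"dx": -0.4,"dy": -0.1,"dz": -0.06,"rx": 0,"ry": 0,"rz": 0,"hand": -1},{"dx": -0.4,"dy": -0.1,"dz": -0.06,"rx": 0,"ry": 0,"rz": 0,"hand": -1},{"dx": -0.4,"dy": -0.1,"dz": -0.06,"rx": 0,"ry": 0,"rz": 0,"hand": -1},{"dx": -0.4,"dy": -0.1,"dz": -0.06,"rx": 0,"ry": 0,"rz": 0,"hand": -1},{"dx": -0.4,"dy": -0.1,"dz": -0.06,"rx": 0,"ry": 0,"rz": 0,"hand": -1},{"dx": -0.4,"dy": -0.1,"dz": -0.06,"rx": 0,"ry": 0,"rz": 0,"hand": -1},{"dx": -0.4,"dy": -0.1,"dz": -0.06,"rx": 0,"ry": 0,"rz": 0,"hand": -1},{"dx": -0.4,"dy": -0.1,"dz": -0.06,"rx": 0,"ry": 0,"rz": 0,"hand": -1},{"dx": -0.4,"dy": -0.1,"dz": -0.06,"rx": 0,"ry": 0,"rz": 0,"hand": -1}]}}

```text
clock: 2.9
ee_pos: [550.5, -298.2, 292.1]
orientation: [-2.219, -2.223, -0.001]
wrist_force: [-0.1, -0.2, -0.8]
width: 0.999
grasp_force: 0.0
```

```bash
python3 snap.py 2 bottle bottle_rack thick_mailer filed_bottle
```

```text
2.95 [ 550.52221669 -298.11627026  292.1874977 ] [-2.21829363e+00 -2.22342206e+00 -3.89156561e-04] [ 550.2960172  -231.10036791  428.88381914]
bottle [394. 110.] 0.7 [ 627. -216.   69.]
bottle_rack [245. 188.] 0.68 [ 444. -316.    4.]
thick_mailer [234.  41.] 0.73 [ 445. -136.   24.]
filed_bottle [225. 155.] 0.64 [ 441. -265.   72.]
```

View pics/w2.png

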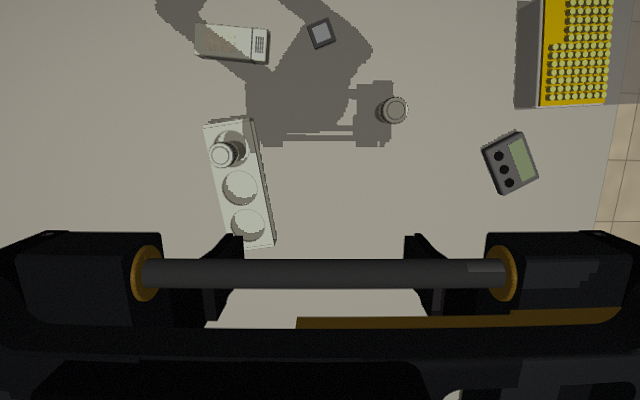

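Bottle (394,110), thick mailer (233,43), filed bottle (222,155), empty bottle-rack holes (240,188) and (247,224). Now the other side.

{"api": "jog_arm", "payload": {"rows": [{"dx": 0.68,"dy": 0,"dz": 0,"rx": 0,"ry": 0,"rz": 0,"hand": -1},{"dx": 0.68,"dy": 0,"dz": 0,"rx": 0,"ry": 0,"rz": 0,"hand": -1},{"dx": 0.68,"dy": 0,"dz": 0,"rx": 0,"ry": 0,"rz": 0,"hand": -1},{"dx": 0.68,"dy": 0,"dz": 0,"rx": 0,"ry": 0,"rz": 0,"hand": -1},{"dx": 0.68,"dy": 0,"dz": 0,"rx": 0,"ry": 0,"rz": 0,"hand": -1},{"dx": 0.68,"dy": 0,"dz": 0,"rx": 0,"ry": 0,"rz": 0,"hand": -1},{"dx": 0.68,"dy": 0,"dz": 0,"rx": 0,"ry": 0,"rz": 0,"hand": -1},{"dx": 0.68,"dy": 0,"dz": 0,"rx": 0,"ry": 0,"rz": 0,"hand": -1},{"dx": 0.68,"dy": 0,"dz": 0,"rx": 0,"ry": 0,"rz": 0,"hand": -1},{"dx": 0.68,"dy": 0,"dz": 0,"rx": 0,"ry": 0,"rz": 0,"hand": -1},{"dx": 0.68,"dy": 0,"dz": 0,"rx": 0,"ry": 0,"rz": 0,"hand": -1},{"dx": 0.68,"dy": 0,"dz": 0,"rx": 0,"ry": 0,"rz": 0,"hand": -1}]}}

```text
clock: 4.35
ee_pos: [549.4, 212.1, 292.4]
orientation: [-2.217, -2.226, 0.0]
wrist_force: [-0.1, -0.5, -0.1]
width: 0.998
grasp_force: 0.0
```

{"api": "jog_arm", "payload": {"rows": [{"dx": 0,"dy": 0,"dz": 0,"rx": 0,"ry": 0,"rz": 0,"hand": -1},{"dx": 0,"dy": 0,"dz": 0,"rx": 0,"ry": 0,"rz": 0,"hand": -1}]}}

```text
clock: 4.55
ee_pos: [550.2, 208.5, 292.5]
orientation: [2.223, 2.219, -0.001]
wrist_force: [0.7, -0.8, 0.2]
width: 0.999
grasp_force: 0.0
```

```bash
python3 snap.py 3 thin_mailer slide_tray big_jar stain
```

```text
4.6 [550.27151804 208.39601795 292.57820195] [ 2.22352056e+00  2.21894613e+00 -3.67097440e-04] [550.22582465 275.78238168 429.21551982]
thin_mailer [379. 159.] 0.6 [621. 231.  18.]
slide_tray [236.  86.] 0.96 [439. 322.   2.]
big_jar [246. 232.] 0.74 [455. 146.  57.]
stain [318. 240.] 0.67 [543. 130.  43.]
```

View pics/w3.png

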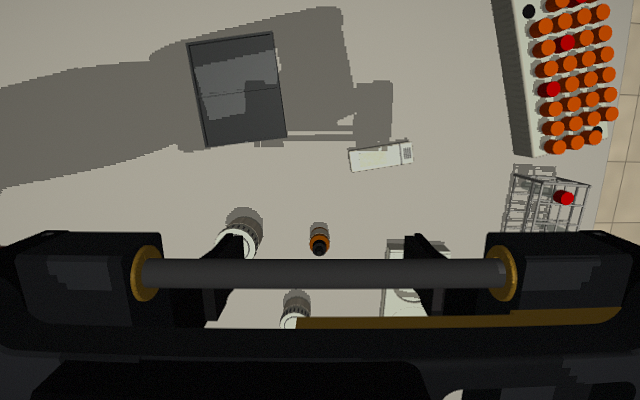

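Tray (236,87), rib running roughly across at row 92; thin mailer (380,156). Now I fit shapes to the depth data.

```bash
cat > fit.py <<'E'
from h import *
def load(k):
    z=np.load(k+".npz"); return z['im'],cloud((z['K'],z['D'],z['R'],z['t']),z['d']),z['d']
def sel(k,x,y,rad,z0,z1):
    im,P,d=load(k); m=(d>0)&(np.hypot(P[...,0]-x,P[...,1]-y)<rad)&(P[...,2]>z0)&(P[...,2]<z1); return P[m]
def circ(k,n,x,y,rad,z0,z1):
    p=sel(k,x,y,rad,z0,z1)
    if len(p)<10: print(k,n,"none"); return
    c,R=cv2.minEnclosingCircle(p[:,:2].astype(np.float32)); print(k,n,"n",len(p),"c",np.round(c,1),"dia",round(2*R,1),"z",np.median(p[:,2]).round(1),"mean",p[:,:2].mean(0).round(1))
def rect(k,n,x,y,rad,z0,z1):
    p=sel(k,x,y,rad,z0,z1)
    if len(p)<10: print(k,n,"none"); return
    q=cv2.minAreaRect(p[:,:2].astype(np.float32)); b=cv2.boxPoints(q)
    i=0 if q[1][0]>q[1][1] else 1; e=b[1]-b[0] if np.linalg.norm(b[1]-b[0])>np.linalg.norm(b[2]-b[1]) else b[2]-b[1]
    print(k,n,"n",len(p),"c",np.round(q[0],1),"sz",np.round(q[1],1),"long-ang",round(np.degrees(np.arctan2(e[1],e[0])),1),"z",np.median(p[:,2]).round(1))
E
python3 - <<'E'
from fit import *
for k in ("wrist0","scene0","side0"):
    circ(k,"big",450,138,60,54,64); circ(k,"small",515,12,45,42,52); circ(k,"stain",549,122,30,30,80)
    rect(k,"jarrack",685,25,115,21,31)
    for y in (-15,60): circ(k,"jhole",685,y,34,1,8)
for k in ("w2","scene0","side0"):
    circ(k,"bottle",630,-212,40,62,76); circ(k,"filed",438,-262,30,62,76)
    rect(k,"thick",447,-130,62,20,31); rect(k,"brack",448,-310,100,21,31)
    circ(k,"bh0",455,-310,22,1,8);circ(k,"bh-",462,-360,22,1,8); rect(k,"clutter",545,-125,30,8,40)
for k in ("w3","scene0","side0"):
    rect(k,"thin",625,238,58,13,23); rect(k,"tray",440,320,100,5.5,12);rect(k,"trayall",440,320,87,1.7,12)
    circ(k,"bigjar",450,138,60,54,64)
E
```

```text
wrist0 big n 2326 c [439.2 125.4] dia 54.3 z 58.0 mean [440.3 125. ]
wrist0 small n 1178 c [509.9   5.2] dia 43.6 z 45.8 mean [510.8   5.8]
wrist0 stain n 598 c [544.6 121.2] dia 27.3 z 50.1 mean [547.4 119.2]
wrist0 jarrack n 5482 c [679.2  24.4] sz [169.2  84.7] long-ang 87.9 z 25.4
wrist0 jhole n 2259 c [684.9 -15. ] dia 67.9 z 3.5 mean [683.6 -15.2]
wrist0 jhole n 2695 c [685.  60.] dia 67.9 z 3.5 mean [684.5  60.8]
scene0 big n 285 c [439.3 126.8] dia 54.4 z 58.0 mean [442.5 128.3]
scene0 small n 180 c [511.3   7.1] dia 45.5 z 45.7 mean [511.7   8.9]
scene0 stain n 155 c [545.8 123.3] dia 26.8 z 42.3 mean [548.7 126.4]
scene0 jarrack n 1242 c [679.4  26. ] sz [170.7  85.8] long-ang 87.9 z 25.4
scene0 jhole n 314 c [685.2 -15.4] dia 67.9 z 3.6 mean [680.1 -21.5]
scene0 jhole n 399 c [685.1  60.2] dia 67.8 z 3.8 mean [679.8  54.5]
side0 big n 388 c [438.9 126.9] dia 54.5 z 58.1 mean [439.2 128.4]
side0 small n 198 c [510.2   6.9] dia 44.9 z 46.0 mean [509.8   8.4]
side0 stain n 152 c [544.3 123.7] dia 27.0 z 41.5 mean [543.2 127.1]
side0 jarrack n 949 c [678.2  25.4] sz [172.3  84
[... 1749 characters left out ...]
all n 8137 c [441.8 326.2] sz [162.3 156.4] long-ang 11.3 z 3.0
w3 bigjar n 480 c [439.1 125.7] dia 53.1 z 57.6 mean [448.  134.5]
scene0 thin n 511 c [626.2 235. ] sz [82.3 28.2] long-ang 9.2 z 17.4
scene0 tray n 382 c [442.7 317.1] sz [111.4 129.7] long-ang -83.5 z 7.2
scene0 trayall n 2073 c [445.6 314.6] sz [156.5 139.5] long-ang 83.5 z 3.0
scene0 bigjar n 285 c [439.3 126.8] dia 54.4 z 58.0 mean [442.5 128.3]
side0 thin n 488 c [622.6 235.1] sz [82.3 31. ] long-ang 7.2 z 17.4
side0 tray n 684 c [441.3 316.6] sz [107.8 131.4] long-ang -83.4 z 7.2
side0 trayall n 3533 c [440.4 323.1] sz [170.9 163.8] long-ang 23.2 z 3.6
side0 bigjar n 388 c [438.9 126.9] dia 54.5 z 58.1 mean [439.2 128.4]
```

```bash
cat > go.py <<'E'
# usage: go.py x y z closeangle_deg : prints tool-axis jog numbers from the measured pose
from h import *
import sys
from scipy.spatial.transform import Rotation as S
x,y,z,a=map(float,sys.argv[1:5]); o=r.get_obs(); R0=S.from_rotvec(o['orientation'])
best=None
for k in (0,180):
    t=np.radians(a+k); Y=np.array([np.cos(t),np.sin(t),0]); Z=np.array([0,0,-1.]); X=np.cross(Y,Z)
    q=(R0.inv()*S.from_matrix(np.c_[X,Y,Z])).as_rotvec()
    if best is None or np.linalg.norm(q)<np.linalg.norm(best): best=q
s=R0.inv().apply(np.array([x,y,z])-o['ee_pos'])/750
print("t",round(o['clock'],2),"at",o['ee_pos'].round(1),"q6",o['qpos'][5].round(2),"width",round(o['width']*87,1),"F",round(o['grasp_force'],1))
print("d",s.round(4),"r",(best/np.pi).round(4)," 10mm down etc: tool z")
E
python3 - <<'E'
from fit import *
for k in("wrist0","w3"):
    im,P,d=load(k); m=(d>0)&(P[...,0]>725)&(P[...,0]<800)&(P[...,1]>-60)&(P[...,1]<200)&(P[...,2]>15)
    p=P[m]
    for y in range(-60,200,20):
        s=p[(p[:,1]>y)&(p[:,1]<=y+20)]
        if len(s): print(k,y,len(s),"minx",s[:,0].min().round(),"maxz",s[:,2].max().round())
E
python3 go.py 624.5 234.3 80 99.3
```

```text
wrist0 40 9 minx 799.0 maxz 64.0
wrist0 60 2 minx 800.0 maxz 57.0
t 4.8 at [550.2 209.  292.6] q6 0.23 width 87.0 F 0.0
d [0.0339 0.0989 0.2835] r [ 0.     -0.      0.4478]  10mm down etc: tool z
```

{"api": "jog_arm", "payload": {"rows": [{"dx": 0.034,"dy": 0.099,"dz": 0.1,"rx": 0,"ry": 0,"rz": 0.448,"hand": -1},{"dx": 0.034,"dy": 0.099,"dz": 0.15,"rx": 0,"ry": 0,"rz": 0.448,"hand": -1},{"dx": 0.034,"dy": 0.099,"dz": 0.2,"rx": 0,"ry": 0,"rz": 0.448,"hand": -1},{"dx": 0.034,"dy": 0.099,"dz": 0.25,"rx": 0,"ry": 0,"rz": 0.448,"hand": -1},{"dx": 0.034,"dy": 0.099,"dz": 0.283,"rx": 0,"ry": 0,"rz": 0.448,"hand": -1},{"dx": 0.034,"dy": 0.099,"dz": 0.283,"rx": 0,"ry": 0,"rz": 0.448,"hand": -1},{"dx": 0.034,"dy": 0.099,"dz": 0.283,"rx": 0,"ry": 0,"rz": 0.448,"hand": -1},{"dx": 0.034,"dy": 0.099,"dz": 0.283,"rx": 0,"ry": 0,"rz": 0.448,"hand": -1},{"dx": 0.034,"dy": 0.099,"dz": 0.283,"rx": 0,"ry": 0,"rz": 0.448,"hand": -1},{"dx": 0.034,"dy": 0.099,"dz": 0.283,"rx": 0,"ry": 0,"rz": 0.448,"hand": -1},{"dx": 0.034,"dy": 0.099,"dz": 0.283,"rx": 0,"ry": 0,"rz": 0.448,"hand": -1},{"dx": 0.034,"dy": 0.099,"dz": 0.283,"rx": 0,"ry": 0,"rz": 0.448,"hand": -1}]}}

```text
clock: 6.0
ee_pos: [624.4, 235.2, 80.3]
orientation: [-3.131, -0.258, -0.0]
wrist_force: [0.2, -0.8, 0.2]
width: 1.001
grasp_force: 0.0
```

```bash
python3 go.py 624.5 234.3 33 99.3; python3 go.py 624.5 234.3 33 99.3; python3 -c "
from h import *
print(r.get_obs()['clock'])"
```

```text
t 6.0 at [624.4 235.2  80.3] q6 1.65 width 87.1 F 0.0
d [-0.      0.0012  0.0631] r [-0.     -0.      0.0008]  10mm down etc: tool z
t 6.0 at [624.4 235.2  80.3] q6 1.65 width 87.1 F 0.0
d [-0.      0.0012  0.0631] r [-0.     -0.      0.0008]  10mm down etc: tool z
6.0
```

{"api": "jog_arm", "payload": {"force": 15, "rows": [{"dx": 0,"dy": 0.001,"dz": 0.03,"rx": 0,"ry": 0,"rz": 0,"hand": -1},{"dx": 0,"dy": 0.001,"dz": 0.055,"rx": 0,"ry": 0,"rz": 0,"hand": -1},{"dx": 0,"dy": 0.001,"dz": 0.063,"rx": 0,"ry": 0,"rz": 0,"hand": -1},{"dx": 0,"dy": 0.001,"dz": 0.063,"rx": 0,"ry": 0,"rz": 0,"hand": -1},{"dx": 0,"dy": 0.001,"dz": 0.063,"rx": 0,"ry": 0,"rz": 0,"hand": 1},{"dx": 0,"dy": 0.001,"dz": 0.063,"rx": 0,"ry": 0,"rz": 0,"hand": 1},{"dx": 0,"dy": 0.001,"dz": 0.063,"rx": 0,"ry": 0,"rz": 0,"hand": 1},{"dx": 0,"dy": 0.001,"dz": 0.063,"rx": 0,"ry": 0,"rz": 0,"hand": 1},{"dx": 0,"dy": 0.001,"dz": 0.063,"rx": 0,"ry": 0,"rz": 0,"hand": 1},{"dx": 0,"dy": 0.001,"dz": 0.063,"rx": 0,"ry": 0,"rz": 0,"hand": 1},{"dx": 0,"dy": 0.001,"dz": 0.063,"rx": 0,"ry": 0,"rz": 0,"hand": 1}]}}

```text
clock: 7.1
ee_pos: [624.3, 234.8, 33.1]
orientation: [-3.131, -0.256, -0.0]
wrist_force: [-0.2, -0.6, -0.5]
width: 0.449
grasp_force: 0.0
```

```bash
python3 go.py 437 353 75 96.5
```

```text
t 7.1 at [624.3 234.8  33.1] q6 1.65 width 39.1 F 0.0
d [-0.2208 -0.1962 -0.0559] r [-0.     -0.      0.0159]  10mm down etc: tool z
```

{"api": "jog_arm", "payload": {"rows": [{"dx": 0,"dy": 0,"dz": 0,"rx": 0,"ry": 0,"rz": 0,"hand": 1},{"dx": 0,"dy": 0,"dz": 0,"rx": 0,"ry": 0,"rz": 0,"hand": 1},{"dx": 0,"dy": 0,"dz": 0,"rx": 0,"ry": 0,"rz": 0,"hand": 1},{"dx": 0,"dy": 0,"dz": 0,"rx": 0,"ry": 0,"rz": 0,"hand": 1},{"dx": 0,"dy": 0,"dz": -0.02,"rx": 0,"ry": 0,"rz": 0,"hand": 1},{"dx": 0,"dy": 0,"dz": -0.056,"rx": 0,"ry": 0,"rz": 0,"hand": 1},{"dx": 0,"dy": 0,"dz": -0.056,"rx": 0,"ry": 0,"rz": 0,"hand": 1}]}}

```text
clock: 7.8
ee_pos: [627.6, 235.6, 80.5]
orientation: [-3.13, -0.256, -0.013]
wrist_force: [1.4, -0.5, 1.1]
width: 0.318
grasp_force: 15.0
```

```bash
python3 go.py 437 353.5 75 96.5
```

```text
t 7.8 at [627.6 235.6  80.5] q6 1.65 width 27.7 F 15.0
d [-0.2252 -0.1964  0.0056] r [-0.0003 -0.0026  0.0159]  10mm down etc: tool z
```

{"api": "jog_arm", "payload": {"rows": [{"dx": -0.05,"dy": -0.045,"dz": 0,"rx": 0,"ry": 0,"rz": 0.016,"hand": 1},{"dx": -0.09,"dy": -0.08,"dz": 0,"rx": 0,"ry": 0,"rz": 0.016,"hand": 1},{"dx": -0.13,"dy": -0.115,"dz": 0,"rx": 0,"ry": 0,"rz": 0.016,"hand": 1},{"dx": -0.17,"dy": -0.15,"dz": 0,"rx": 0,"ry": 0,"rz": 0.016,"hand": 1},{"dx": -0.205,"dy": -0.182,"dz": 0,"rx": 0,"ry": 0,"rz": 0.016,"hand": 1},{"dx": -0.221,"dy": -0.197,"dz": 0,"rx": 0,"ry": 0,"rz": 0.016,"hand": 1},{"dx": -0.221,"dy": -0.197,"dz": 0,"rx": 0,"ry": 0,"rz": 0.016,"hand": 1},{"dx": -0.221,"dy": -0.197,"dz": 0,"rx": 0,"ry": 0,"rz": 0.016,"hand": 1},{"dx": -0.221,"dy": -0.197,"dz": 0,"rx": 0,"ry": 0,"rz": 0.016,"hand": 1}]}}

```text
clock: 8.7
ee_pos: [438.2, 353.1, 75.3]
orientation: [-3.137, -0.176, -0.002]
wrist_force: [-0.0, -0.4, -0.8]
width: 0.319
grasp_force: 15.0
```

```bash
python3 go.py 437 353.5 36 96.5
```

```text
t 8.7 at [438.2 353.1  75.3] q6 2.0 width 27.8 F 15.0
d [-0.0016 -0.0008  0.0524] r [-0.     -0.0003 -0.0005]  10mm down etc: tool z
```

{"api": "jog_arm", "payload": {"rows": [{"dx": 0,"dy": 0,"dz": 0.02,"rx": 0,"ry": 0,"rz": 0,"hand": 1},{"dx": 0,"dy": 0,"dz": 0.036,"rx": 0,"ry": 0,"rz": 0,"hand": 1},{"dx": 0,"dy": 0,"dz": 0.045,"rx": 0,"ry": 0,"rz": 0,"hand": 1},{"dx": 0,"dy": 0,"dz": 0.05,"rx": 0,"ry": 0,"rz": 0,"hand": 1},{"dx": 0,"dy": 0,"dz": 0.053,"rx": 0,"ry": 0,"rz": 0,"hand": 1},{"dx": 0,"dy": 0,"dz": 0.053,"rx": 0,"ry": 0,"rz": 0,"hand": 1},{"dx": 0,"dy": 0,"dz": 0.053,"rx": 0,"ry": 0,"rz": 0,"hand": 0},{"dx": 0,"dy": 0,"dz": 0.053,"rx": 0,"ry": 0,"rz": 0,"hand": 0},{"dx": 0,"dy": 0,"dz": 0.053,"rx": 0,"ry": 0,"rz": 0,"hand": 0},{"dx": 0,"dy": 0,"dz": 0.03,"rx": 0,"ry": 0,"rz": 0,"hand": -1},{"dx": 0,"dy": 0,"dz": -0.06,"rx": 0,"ry": 0,"rz": 0,"hand": -1},{"dx": 0,"dy": 0,"dz": -0.06,"rx": 0,"ry": 0,"rz": 0,"hand": -1}]}}

```text
clock: 9.9
ee_pos: [438.7, 354.8, 124.1]
orientation: [-3.134, -0.178, -0.008]
wrist_force: [0.7, 0.5, 0.9]
width: 0.687
grasp_force: 0.0
```

```bash
python3 go.py 439.2 126 120 0; python3 - <<'E'
from h import *
import fit
c=cam("side"); im,d=r.camera("side"); np.savez("s1.npz",im=im,d=d,K=c[0],D=c[1],R=c[2],t=c[3]); cv2.imwrite("pics/s1.png",im[120:400,120:520])
fit.rect("s1","thin",437,353,58,13,30)
E
```

```text
t 9.9 at [438.7 354.8 124.1] q6 2.0 width 59.8 F 0.0
d [-0.0338  0.3032  0.0046] r [ 0.0006 -0.0018 -0.464 ]  10mm down etc: tool z
s1 thin n 454 c [435.9 355. ] sz [80.9 28.2] long-ang 9.7 z 20.8
```

{"api": "jog_arm", "payload": {"rows": [{"dx": -0.034,"dy": 0.301,"dz": 0,"rx": 0,"ry": 0,"rz": -0.464,"hand": -1},{"dx": -0.034,"dy": 0.301,"dz": 0,"rx": 0,"ry": 0,"rz": -0.464,"hand": -1},{"dx": -0.034,"dy": 0.301,"dz": 0,"rx": 0,"ry": 0,"rz": -0.464,"hand": -1},{"dx": -0.034,"dy": 0.301,"dz": 0,"rx": 0,"ry": 0,"rz": -0.464,"hand": -1},{"dx": -0.034,"dy": 0.301,"dz": 0,"rx": 0,"ry": 0,"rz": -0.464,"hand": -1},{"dx": -0.034,"dy": 0.301,"dz": 0,"rx": 0,"ry": 0,"rz": -0.464,"hand": -1},{"dx": -0.034,"dy": 0.301,"dz": 0,"rx": 0,"ry": 0,"rz": -0.464,"hand": -1},{"dx": -0.034,"dy": 0.301,"dz": 0,"rx": 0,"ry": 0,"rz": -0.464,"hand": -1},{"dx": -0.034,"dy": 0.301,"dz": 0,"rx": 0,"ry": 0,"rz": -0.464,"hand": -1},{"dx": -0.034,"dy": 0.301,"dz": 0,"rx": 0,"ry": 0,"rz": -0.464,"hand": -1},{"dx": -0.034,"dy": 0.301,"dz": 0,"rx": 0,"ry": 0,"rz": -0.464,"hand": -1},{"dx": -0.034,"dy": 0.301,"dz": 0,"rx": 0,"ry": 0,"rz": -0.464,"hand": -1}]}}

```text
clock: 11.15
ee_pos: [436.8, 126.4, 119.7]
orientation: [-2.224, -2.218, 0.0]
wrist_force: [0.6, -0.2, 0.3]
width: 0.997
grasp_force: 0.0
```

```bash
python3 go.py 439.2 126 51 0
```

```text
t 11.15 at [436.8 126.4 119.7] q6 0.11 width 86.7 F 0.0
d [-0.0005  0.0033  0.0917] r [-0.0001  0.     -0.0008]  10mm down etc: tool z
```

{"api": "jog_arm", "payload": {"force": 15, "rows": [{"dx": 0,"dy": 0.003,"dz": 0.04,"rx": 0,"ry": 0,"rz": 0,"hand": -1},{"dx": 0,"dy": 0.003,"dz": 0.075,"rx": 0,"ry": 0,"rz": 0,"hand": -1},{"dx": 0,"dy": 0.003,"dz": 0.092,"rx": 0,"ry": 0,"rz": 0,"hand": -1},{"dx": 0,"dy": 0.003,"dz": 0.092,"rx": 0,"ry": 0,"rz": 0,"hand": -1},{"dx": 0,"dy": 0.003,"dz": 0.092,"rx": 0,"ry": 0,"rz": 0,"hand": 1},{"dx": 0,"dy": 0.003,"dz": 0.092,"rx": 0,"ry": 0,"rz": 0,"hand": 1},{"dx": 0,"dy": 0.003,"dz": 0.092,"rx": 0,"ry": 0,"rz": 0,"hand": 1},{"dx": 0,"dy": 0.003,"dz": 0.092,"rx": 0,"ry": 0,"rz": 0,"hand": 1},{"dx": 0,"dy": 0.003,"dz": 0.092,"rx": 0,"ry": 0,"rz": 0,"hand": 1},{"dx": 0,"dy": 0.003,"dz": 0.092,"rx": 0,"ry": 0,"rz": 0,"hand": 1},{"dx": 0,"dy": 0.003,"dz": 0.092,"rx": 0,"ry": 0,"rz": 0,"hand": 1}]}}

```text
clock: 12.25
ee_pos: [439.5, 126.5, 51.4]
orientation: [2.221, 2.221, 0.001]
wrist_force: [0.0, 0.3, 3.5]
width: 0.584
grasp_force: 15.0
```

```bash
python3 go.py 680.4 63 125 -2
```

```text
t 12.25 at [439.5 126.5  51.4] q6 0.11 width 50.8 F 15.0
d [-0.0846  0.3213 -0.0979] r [ 0.0002 -0.      0.0111]  10mm down etc: tool z
```

{"api": "jog_arm", "payload": {"rows": [{"dx": 0,"dy": 0,"dz": -0.02,"rx": 0,"ry": 0,"rz": 0,"hand": 1},{"dx": 0,"dy": 0,"dz": -0.06,"rx": 0,"ry": 0,"rz": 0,"hand": 1},{"dx": 0,"dy": 0,"dz": -0.11,"rx": 0,"ry": 0,"rz": 0,"hand": 1},{"dx": -0.01,"dy": 0.03,"dz": -0.13,"rx": 0,"ry": 0,"rz": 0,"hand": 1},{"dx": -0.03,"dy": 0.08,"dz": -0.13,"rx": 0,"ry": 0,"rz": 0,"hand": 1},{"dx": -0.05,"dy": 0.13,"dz": -0.13,"rx": 0,"ry": 0,"rz": 0.011,"hand": 1},{"dx": -0.07,"dy": 0.18,"dz": -0.13,"rx": 0,"ry": 0,"rz": 0.011,"hand": 1},{"dx": -0.085,"dy": 0.23,"dz": -0.13,"rx": 0,"ry": 0,"rz": 0.011,"hand": 1},{"dx": -0.085,"dy": 0.28,"dz": -0.13,"rx": 0,"ry": 0,"rz": 0.011,"hand": 1},{"dx": -0.085,"dy": 0.31,"dz": -0.13,"rx": 0,"ry": 0,"rz": 0.011,"hand": 1},{"dx": -0.085,"dy": 0.321,"dz": -0.12,"rx": 0,"ry": 0,"rz": 0.011,"hand": 1},{"dx": -0.085,"dy": 0.321,"dz": -0.098,"rx": 0,"ry": 0,"rz": 0.011,"hand": 1}]}}

```text
clock: 13.45
ee_pos: [681.2, 62.6, 124.6]
orientation: [2.259, 2.181, 0.002]
wrist_force: [0.9, 0.1, -1.0]
width: 0.584
grasp_force: 15.0
```

{"api": "jog_arm", "payload": {"rows": [{"dx": 0,"dy": 0,"dz": 0,"rx": 0,"ry": 0,"rz": 0,"hand": 1},{"dx": 0,"dy": 0,"dz": 0,"rx": 0,"ry": 0,"rz": 0,"hand": 1},{"dx": 0,"dy": 0,"dz": 0,"rx": 0,"ry": 0,"rz": 0,"hand": 1}]}}

```text
clock: 13.75
ee_pos: [679.2, 62.9, 124.7]
orientation: [-2.259, -2.183, 0.0]
wrist_force: [-0.0, -0.2, -0.4]
width: 0.584
grasp_force: 15.0
```

```bash
python3 go.py 680.4 63 55.4 -2;  python3 snap.py 4; python3 - <<'E'
from h import *
import fit
fit.circ("w4","jar",680,63,60,100,140); p=fit.sel("w4",680,63,80,60,120); print(len(p), p[:,2].max() if len(p) else 0)
E
```

```text
t 13.75 at [679.2  62.9 124.7] q6 0.01 width 50.8 F 15.0
d [0.0002 0.0017 0.0924] r [-0.0001 -0.      0.0002]  10mm down etc: tool z
13.8 [679.61336119  62.82998617 125.16728924] [2.25895196e+00 2.18270086e+00 6.19382232e-04] [681.46344624 130.04645491 261.39161868]
w4 jar n 7767 c [679.3  72.9] dia 72.7 z 130.6 mean [679.3  69.1]
2049 119.99293273232324
```

View pics/w4.png

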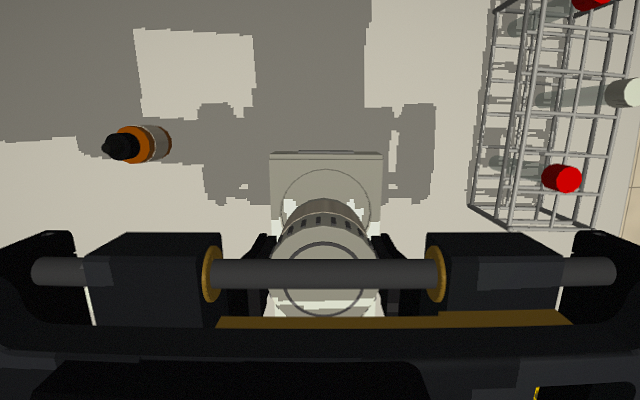

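The jar hangs upright over the upper hole (centre about (325,205)). The stain bottle at (140,145) is clear. Setting it down.

{"api": "jog_arm", "payload": {"rows": [{"dx": 0,"dy": 0.001,"dz": 0.03,"rx": 0,"ry": 0,"rz": 0,"hand": 1},{"dx": 0,"dy": 0.001,"dz": 0.06,"rx": 0,"ry": 0,"rz": 0,"hand": 1},{"dx": 0,"dy": 0.001,"dz": 0.078,"rx": 0,"ry": 0,"rz": 0,"hand": 1},{"dx": 0,"dy": 0.001,"dz": 0.086,"rx": 0,"ry": 0,"rz": 0,"hand": 1},{"dx": 0,"dy": 0.001,"dz": 0.0925,"rx": 0,"ry": 0,"rz": 0,"hand": 1},{"dx": 0,"dy": 0.001,"dz": 0.0925,"rx": 0,"ry": 0,"rz": 0,"hand": 1},{"dx": 0,"dy": 0.001,"dz": 0.0925,"rx": 0,"ry": 0,"rz": 0,"hand": 1},{"dx": 0,"dy": 0.001,"dz": 0.0925,"rx": 0,"ry": 0,"rz": 0,"hand": -0.8},{"dx": 0,"dy": 0.001,"dz": 0.0925,"rx": 0,"ry": 0,"rz": 0,"hand": -0.8},{"dx": 0,"dy": 0.001,"dz": 0.0925,"rx": 0,"ry": 0,"rz": 0,"hand": -0.8},{"dx": 0,"dy": 0.001,"dz": 0.0925,"rx": 0,"ry": 0,"rz": 0,"hand": -0.8}]}}

```text
clock: 14.9
ee_pos: [680.8, 62.6, 55.4]
orientation: [2.259, 2.183, 0.0]
wrist_force: [-0.5, 0.1, 0.4]
width: 0.85
grasp_force: 0.0
```

```bash
python3 go.py 510.2 6 140 0
```

```text
t 14.9 at [680.8  62.6  55.4] q6 0.01 width 73.9 F 0.0
d [-0.0833 -0.2247 -0.1129] r [ 0.0001  0.     -0.011 ]  10mm down etc: tool z
```

Released. Lifting clear and moving to the small jar.

{"api": "jog_arm", "payload": {"rows": [{"dx": 0,"dy": 0,"dz": -0.03,"rx": 0,"ry": 0,"rz": 0,"hand": -1},{"dx": 0,"dy": 0,"dz": -0.08,"rx": 0,"ry": 0,"rz": 0,"hand": -1},{"dx": -0.02,"dy": -0.03,"dz": -0.113,"rx": 0,"ry": 0,"rz": -0.011,"hand": -1},{"dx": -0.083,"dy": -0.225,"dz": -0.113,"rx": 0,"ry": 0,"rz": -0.011,"hand": -1},{"dx": -0.083,"dy": -0.225,"dz": -0.113,"rx": 0,"ry": 0,"rz": -0.011,"hand": -1},{"dx": -0.083,"dy": -0.225,"dz": -0.113,"rx": 0,"ry": 0,"rz": -0.011,"hand": -1},{"dx": -0.083,"dy": -0.225,"dz": -0.08,"rx": 0,"ry": 0,"rz": -0.011,"hand": -1},{"dx": -0.083,"dy": -0.225,"dz": -0.05,"rx": 0,"ry": 0,"rz": -0.011,"hand": -1},{"dx": -0.083,"dy": -0.225,"dz": -0.05,"rx": 0,"ry": 0,"rz": -0.011,"hand": -1},{"dx": -0.083,"dy": -0.225,"dz": -0.05,"rx": 0,"ry": 0,"rz": -0.011,"hand": -1}]}}

```text
clock: 15.9
ee_pos: [510.0, 6.3, 93.0]
orientation: [-2.221, -2.221, 0.0]
wrist_force: [1.5, 0.8, 0.1]
width: 0.999
grasp_force: 0.0
```

```bash
python3 go.py 510.2 6 49.5 0
```

```text
t 15.9 at [510.    6.3  93. ] q6 -0.14 width 86.9 F 0.0
d [-0.0004  0.0003  0.0579] r [-0.0001 -0.      0.    ]  10mm down etc: tool z
```

{"api": "jog_arm", "payload": {"force": 15, "rows": [{"dx": 0,"dy": 0,"dz": 0.03,"rx": 0,"ry": 0,"rz": 0,"hand": -1},{"dx": 0,"dy": 0,"dz": 0.05,"rx": 0,"ry": 0,"rz": 0,"hand": -1},{"dx": 0,"dy": 0,"dz": 0.058,"rx": 0,"ry": 0,"rz": 0,"hand": -1},{"dx": 0,"dy": 0,"dz": 0.058,"rx": 0,"ry": 0,"rz": 0,"hand": 1},{"dx": 0,"dy": 0,"dz": 0.058,"rx": 0,"ry": 0,"rz": 0,"hand": 1},{"dx": 0,"dy": 0,"dz": 0.058,"rx": 0,"ry": 0,"rz": 0,"hand": 1},{"dx": 0,"dy": 0,"dz": 0.058,"rx": 0,"ry": 0,"rz": 0,"hand": 1},{"dx": 0,"dy": 0,"dz": 0.058,"rx": 0,"ry": 0,"rz": 0,"hand": 1},{"dx": 0,"dy": 0,"dz": 0.058,"rx": 0,"ry": 0,"rz": 0,"hand": 1},{"dx": 0,"dy": 0,"dz": 0.058,"rx": 0,"ry": 0,"rz": 0,"hand": 1},{"dx": 0,"dy": 0,"dz": 0.058,"rx": 0,"ry": 0,"rz": 0,"hand": 1},{"dx": 0,"dy": 0,"dz": 0.058,"rx": 0,"ry": 0,"rz": 0,"hand": 1}]}}

```text
clock: 17.1
ee_pos: [510.0, 6.2, 49.3]
orientation: [2.221, 2.221, 0.0]
wrist_force: [-0.7, -0.2, 1.6]
width: 0.477
grasp_force: 15.0
```

```bash
python3 go.py 678 -14 120 -2
```

```text
t 17.1 at [510.    6.2  49.3] q6 -0.14 width 41.5 F 15.0
d [-0.027   0.2241 -0.0942] r [0.     0.     0.0111]  10mm down etc: tool z
```

{"api": "jog_arm", "payload": {"rows": [{"dx": 0,"dy": 0,"dz": -0.02,"rx": 0,"ry": 0,"rz": 0,"hand": 1},{"dx": 0,"dy": 0,"dz": -0.06,"rx": 0,"ry": 0,"rz": 0,"hand": 1},{"dx": -0.01,"dy": 0.02,"dz": -0.094,"rx": 0,"ry": 0,"rz": 0.011,"hand": 1},{"dx": -0.027,"dy": 0.07,"dz": -0.094,"rx": 0,"ry": 0,"rz": 0.011,"hand": 1},{"dx": -0.027,"dy": 0.12,"dz": -0.094,"rx": 0,"ry": 0,"rz": 0.011,"hand": 1},{"dx": -0.027,"dy": 0.17,"dz": -0.094,"rx": 0,"ry": 0,"rz": 0.011,"hand": 1},{"dx": -0.027,"dy": 0.21,"dz": -0.094,"rx": 0,"ry": 0,"rz": 0.011,"hand": 1},{"dx": -0.027,"dy": 0.224,"dz": -0.094,"rx": 0,"ry": 0,"rz": 0.011,"hand": 1},{"dx": -0.027,"dy": 0.224,"dz": -0.094,"rx": 0,"ry": 0,"rz": 0.011,"hand": 1},{"dx": -0.027,"dy": 0.224,"dz": -0.094,"rx": 0,"ry": 0,"rz": 0.011,"hand": 1},{"dx": -0.027,"dy": 0.224,"dz": -0.094,"rx": 0,"ry": 0,"rz": 0.011,"hand": 1}]}}

```text
clock: 18.2
ee_pos: [676.8, -13.9, 119.2]
orientation: [-2.259, -2.182, 0.001]
wrist_force: [-0.3, -0.7, -0.8]
width: 0.475
grasp_force: 15.0
```

```bash
python3 go.py 678 -14 53.3 -2
```

```text
t 18.2 at [676.8 -13.9 119.2] q6 -0.1 width 41.3 F 15.0
d [-0.0001  0.0017  0.0879] r [-0.0004 -0.      0.0001]  10mm down etc: tool z
```

{"api": "jog_arm", "payload": {"rows": [{"dx": 0,"dy": 0.001,"dz": 0.03,"rx": 0,"ry": 0,"rz": 0,"hand": 1},{"dx": 0,"dy": 0.001,"dz": 0.055,"rx": 0,"ry": 0,"rz": 0,"hand": 1},{"dx": 0,"dy": 0.001,"dz": 0.073,"rx": 0,"ry": 0,"rz": 0,"hand": 1},{"dx": 0,"dy": 0.001,"dz": 0.082,"rx": 0,"ry": 0,"rz": 0,"hand": 1},{"dx": 0,"dy": 0.001,"dz": 0.0883,"rx": 0,"ry": 0,"rz": 0,"hand": 1},{"dx": 0,"dy": 0.001,"dz": 0.0883,"rx": 0,"ry": 0,"rz": 0,"hand": 1},{"dx": 0,"dy": 0.001,"dz": 0.0883,"rx": 0,"ry": 0,"rz": 0,"hand": 1},{"dx": 0,"dy": 0.001,"dz": 0.0883,"rx": 0,"ry": 0,"rz": 0,"hand": -0.6},{"dx": 0,"dy": 0.001,"dz": 0.0883,"rx": 0,"ry": 0,"rz": 0,"hand": -0.6},{"dx": 0,"dy": 0.001,"dz": 0.0883,"rx": 0,"ry": 0,"rz": 0,"hand": -0.6},{"dx": 0,"dy": 0.001,"dz": 0.0883,"rx": 0,"ry": 0,"rz": 0,"hand": -0.6}]}}

```text
clock: 19.3
ee_pos: [678.8, -14.1, 53.6]
orientation: [2.259, 2.183, 0.0]
wrist_force: [0.3, 0.4, 0.1]
width: 0.746
grasp_force: 0.0
```

```bash
python3 go.py 628.5 -215.3 120 0
```

```text
t 19.3 at [678.8 -14.1  53.6] q6 -0.1 width 64.9 F 0.0
d [-0.2705 -0.0577 -0.0885] r [ 0.0001  0.     -0.011 ]  10mm down etc: tool z
```

{"api": "jog_arm", "payload": {"rows": [{"dx": 0,"dy": 0,"dz": -0.03,"rx": 0,"ry": 0,"rz": 0,"hand": -0.6},{"dx": 0,"dy": 0,"dz": -0.08,"rx": 0,"ry": 0,"rz": 0,"hand": -0.6},{"dx": -0.03,"dy": -0.01,"dz": -0.0885,"rx": 0,"ry": 0,"rz": -0.011,"hand": -0.6},{"dx": -0.27,"dy": -0.058,"dz": -0.0885,"rx": 0,"ry": 0,"rz": -0.011,"hand": -0.6},{"dx": -0.27,"dy": -0.058,"dz": -0.0885,"rx": 0,"ry": 0,"rz": -0.011,"hand": -0.6},{"dx": -0.27,"dy": -0.058,"dz": -0.0885,"rx": 0,"ry": 0,"rz": -0.011,"hand": -0.6},{"dx": -0.27,"dy": -0.058,"dz": -0.0885,"rx": 0,"ry": 0,"rz": -0.011,"hand": -0.6},{"dx": -0.27,"dy": -0.058,"dz": -0.0885,"rx": 0,"ry": 0,"rz": -0.011,"hand": -0.6},{"dx": -0.27,"dy": -0.058,"dz": -0.0885,"rx": 0,"ry": 0,"rz": -0.011,"hand": -0.6},{"dx": -0.27,"dy": -0.058,"dz": -0.0885,"rx": 0,"ry": 0,"rz": -0.011,"hand": -0.6},{"dx": -0.27,"dy": -0.058,"dz": -0.0885,"rx": 0,"ry": 0,"rz": -0.011,"hand": -0.6}]}}

```text
clock: 20.4
ee_pos: [628.5, -213.3, 119.7]
orientation: [-2.219, -2.223, -0.0]
wrist_force: [-0.2, 0.0, 0.3]
width: 0.799
grasp_force: 0.0
```

```bash
python3 go.py 628.5 -215.3 57 0; python3 - <<'E'
from h import *
import fit
c=cam("side"); im,d=r.camera("side"); np.savez("s2.npz",im=im,d=d,K=c[0],D=c[1],R=c[2],t=c[3])
fit.circ("s2","big",681,63,34,56,80);fit.circ("s2","small",678,-14,34,44,70);fit.circ("s2","stain",545,123,30,30,80)
E
```

```text
t 20.4 at [ 628.5 -213.3  119.7] q6 -0.45 width 69.5 F 0.0
d [-0.0026 -0.      0.0836] r [-0.     -0.0001  0.0006]  10mm down etc: tool z
s2 big n 312 c [680.2  63.6] dia 53.1 z 62.0 mean [679.5  65.6]
s2 small n 175 c [679.2 -13. ] dia 45.2 z 49.8 mean [677.6 -11.4]
s2 stain n 146 c [543.8 123.1] dia 27.7 z 43.8 mean [543.2 127. ]
```

{"api": "jog_arm", "payload": {"force": 12, "rows": [{"dx": -0.002,"dy": 0,"dz": 0.04,"rx": 0,"ry": 0,"rz": 0,"hand": -0.6},{"dx": -0.002,"dy": 0,"dz": 0.07,"rx": 0,"ry": 0,"rz": 0,"hand": -0.6},{"dx": -0.002,"dy": 0,"dz": 0.083,"rx": 0,"ry": 0,"rz": 0,"hand": -0.6},{"dx": -0.002,"dy": 0,"dz": 0.083,"rx": 0,"ry": 0,"rz": 0,"hand": 0},{"dx": -0.002,"dy": 0,"dz": 0.083,"rx": 0,"ry": 0,"rz": 0,"hand": 1},{"dx": -0.002,"dy": 0,"dz": 0.083,"rx": 0,"ry": 0,"rz": 0,"hand": 1},{"dx": -0.002,"dy": 0,"dz": 0.083,"rx": 0,"ry": 0,"rz": 0,"hand": 1},{"dx": -0.002,"dy": 0,"dz": 0.083,"rx": 0,"ry": 0,"rz": 0,"hand": 1},{"dx": -0.002,"dy": 0,"dz": 0.083,"rx": 0,"ry": 0,"rz": 0,"hand": 1},{"dx": -0.002,"dy": 0,"dz": 0.083,"rx": 0,"ry": 0,"rz": 0,"hand": 1},{"dx": -0.002,"dy": 0,"dz": 0.083,"rx": 0,"ry": 0,"rz": 0,"hand": 1},{"dx": -0.002,"dy": 0,"dz": 0.083,"rx": 0,"ry": 0,"rz": 0,"hand": 1}]}}

```text
clock: 21.65
ee_pos: [628.4, -216.6, 58.0]
orientation: [2.221, 2.221, 0.0]
wrist_force: [-0.5, 0.2, 2.6]
width: 0.302
grasp_force: 12.0
```

```bash
python3 go.py 449 -361 145 8
```

```text
t 21.65 at [ 628.4 -216.6   58. ] q6 -0.45 width 26.3 F 12.0
d [-0.1926 -0.2392 -0.1161] r [ 0.0002  0.0001 -0.0444]  10mm down etc: tool z
```

{"api": "jog_arm", "payload": {"rows": [{"dx": 0,"dy": 0,"dz": -0.03,"rx": 0,"ry": 0,"rz": 0,"hand": 1},{"dx": 0,"dy": 0,"dz": -0.08,"rx": 0,"ry": 0,"rz": 0,"hand": 1},{"dx": 0,"dy": 0,"dz": -0.116,"rx": 0,"ry": 0,"rz": 0,"hand": 1},{"dx": -0.03,"dy": -0.035,"dz": -0.116,"rx": 0,"ry": 0,"rz": -0.02,"hand": 1},{"dx": -0.065,"dy": -0.075,"dz": -0.116,"rx": 0,"ry": 0,"rz": -0.03,"hand": 1},{"dx": -0.1,"dy": -0.115,"dz": -0.116,"rx": 0,"ry": 0,"rz": -0.044,"hand": 1},{"dx": -0.135,"dy": -0.16,"dz": -0.116,"rx": 0,"ry": 0,"rz": -0.044,"hand": 1},{"dx": -0.17,"dy": -0.2,"dz": -0.116,"rx": 0,"ry": 0,"rz": -0.044,"hand": 1},{"dx": -0.188,"dy": -0.23,"dz": -0.116,"rx": 0,"ry": 0,"rz": -0.044,"hand": 1},{"dx": -0.193,"dy": -0.239,"dz": -0.116,"rx": 0,"ry": 0,"rz": -0.044,"hand": 1},{"dx": -0.193,"dy": -0.239,"dz": -0.116,"rx": 0,"ry": 0,"rz": -0.044,"hand": 1},{"dx": -0.193,"dy": -0.239,"dz": -0.116,"rx": 0,"ry": 0,"rz": -0.044,"hand": 1}]}}

```text
clock: 22.85
ee_pos: [449.6, -360.7, 144.6]
orientation: [2.062, 2.37, 0.001]
wrist_force: [-0.1, 0.7, -0.2]
width: 0.3
grasp_force: 11.9
```

```bash
python3 go.py 449 -361 62 8; python3 snap.py 5
```

```text
t 22.85 at [ 449.6 -360.7  144.6] q6 -0.95 width 26.1 F 11.9
d [-0.0004 -0.0009  0.1101] r [ 0.0002 -0.0001 -0.0004]  10mm down etc: tool z
22.9 [ 449.87941576 -360.42890632  144.55444543] [2.06144711e+00 2.37045295e+00 7.56064545e-04] [ 440.02773959 -294.13058183  281.29017438]
```

View pics/w5.png

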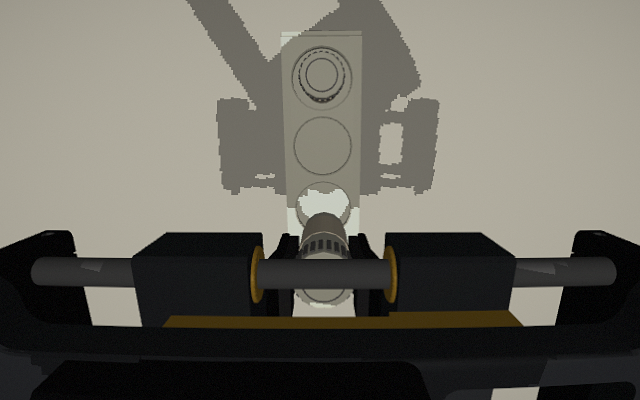

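The bottle is centred over the last hole (325,205) and the filed bottle (322,73) is clear. Lowering.

{"api": "jog_arm", "payload": {"rows": [{"dx": 0,"dy": -0.001,"dz": 0.05,"rx": 0,"ry": 0,"rz": 0,"hand": 1},{"dx": 0,"dy": -0.001,"dz": 0.08,"rx": 0,"ry": 0,"rz": 0,"hand": 1},{"dx": 0,"dy": -0.001,"dz": 0.095,"rx": 0,"ry": 0,"rz": 0,"hand": 1},{"dx": 0,"dy": -0.001,"dz": 0.104,"rx": 0,"ry": 0,"rz": 0,"hand": 1},{"dx": 0,"dy": -0.001,"dz": 0.11,"rx": 0,"ry": 0,"rz": 0,"hand": 1},{"dx": 0,"dy": -0.001,"dz": 0.11,"rx": 0,"ry": 0,"rz": 0,"hand": 1},{"dx": 0,"dy": -0.001,"dz": 0.11,"rx": 0,"ry": 0,"rz": 0,"hand": 1},{"dx": 0,"dy": -0.001,"dz": 0.11,"rx": 0,"ry": 0,"rz": 0,"hand": -0.2},{"dx": 0,"dy": -0.001,"dz": 0.11,"rx": 0,"ry": 0,"rz": 0,"hand": -0.2},{"dx": 0,"dy": -0.001,"dz": 0.11,"rx": 0,"ry": 0,"rz": 0,"hand": -0.2},{"dx": 0,"dy": -0.001,"dz": 0.11,"rx": 0,"ry": 0,"rz": 0,"hand": -0.2},{"dx": 0,"dy": -0.001,"dz": 0.11,"rx": 0,"ry": 0,"rz": 0,"hand": -0.2}]}}

```text
clock: 24.1
ee_pos: [448.2, -361.3, 62.1]
orientation: [2.063, 2.369, -0.0]
wrist_force: [-0.6, -0.4, -0.2]
width: 0.582
grasp_force: 0.0
```

```bash
python3 go.py 440.5 -136.3 150 84.2
```

```text
t 24.1 at [ 448.2 -361.3   62.1] q6 -0.95 width 50.7 F 0.0
d [ 0.2985  0.0312 -0.1172] r [ 0.      0.     -0.4238]  10mm down etc: tool z
```

{"api": "jog_arm", "payload": {"rows": [{"dx": 0,"dy": 0,"dz": -0.05,"rx": 0,"ry": 0,"rz": 0,"hand": -0.2},{"dx": 0,"dy": 0,"dz": -0.117,"rx": 0,"ry": 0,"rz": 0,"hand": -0.2},{"dx": 0,"dy": 0,"dz": -0.117,"rx": 0,"ry": 0,"rz": 0,"hand": -0.2},{"dx": 0.298,"dy": 0.031,"dz": -0.117,"rx": 0,"ry": 0,"rz": -0.424,"hand": -0.6},{"dx": 0.298,"dy": 0.031,"dz": -0.117,"rx": 0,"ry": 0,"rz": -0.424,"hand": -0.6},{"dx": 0.298,"dy": 0.031,"dz": -0.117,"rx": 0,"ry": 0,"rz": -0.424,"hand": -0.6},{"dx": 0.298,"dy": 0.031,"dz": -0.117,"rx": 0,"ry": 0,"rz": -0.424,"hand": -0.6},{"dx": 0.298,"dy": 0.031,"dz": -0.117,"rx": 0,"ry": 0,"rz": -0.424,"hand": -0.6},{"dx": 0.298,"dy": 0.031,"dz": -0.117,"rx": 0,"ry": 0,"rz": -0.424,"hand": -0.6},{"dx": 0.298,"dy": 0.031,"dz": -0.117,"rx": 0,"ry": 0,"rz": -0.424,"hand": -0.6},{"dx": 0.298,"dy": 0.031,"dz": -0.117,"rx": 0,"ry": 0,"rz": -0.424,"hand": -0.6},{"dx": 0.298,"dy": 0.031,"dz": -0.117,"rx": 0,"ry": 0,"rz": -0.424,"hand": -0.6}]}}

```text
clock: 25.3
ee_pos: [440.4, -136.5, 149.7]
orientation: [0.148, 3.138, -0.0]
wrist_force: [0.2, -0.1, -0.3]
width: 0.797
grasp_force: 0.0
```

{"api": "jog_arm", "payload": {"rows": [{"dx": 0,"dy": 0,"dz": 0,"rx": 0,"ry": 0,"rz": 0,"hand": -0.6},{"dx": 0,"dy": 0,"dz": 0,"rx": 0,"ry": 0,"rz": 0,"hand": -0.6},{"dx": 0,"dy": 0,"dz": 0,"rx": 0,"ry": 0,"rz": 0,"hand": -0.6}]}}

```text
clock: 25.6
ee_pos: [440.4, -136.7, 149.7]
orientation: [-0.162, -3.137, -0.0]
wrist_force: [-0.2, -0.1, 0.8]
width: 0.801
grasp_force: 0.0
```

```bash
python3 go.py 440.5 -136.3 34 84.2; python3 - <<'E'
from h import *
import fit
c=cam("side"); im,d=r.camera("side"); np.savez("s3.npz",im=im,d=d,K=c[0],D=c[1],R=c[2],t=c[3])
fit.circ("s3","bottle",449,-361,25,60,80);fit.circ("s3","filed",435,-263,30,62,80)
E
```

```text
t 25.6 at [ 440.4 -136.7  149.7] q6 -1.94 width 69.7 F 0.0
d [-1.000e-04  6.000e-04  1.543e-01] r [ 0.     -0.     -0.0006]  10mm down etc: tool z
s3 bottle none
s3 filed n 16 c [ 425.5 -258.3] dia 25.8 z 68.1 mean [ 424.3 -258.6]
```

{"api": "jog_arm", "payload": {"force": 15, "rows": [{"dx": 0,"dy": 0,"dz": 0.06,"rx": 0,"ry": 0,"rz": 0,"hand": -0.6},{"dx": 0,"dy": 0,"dz": 0.11,"rx": 0,"ry": 0,"rz": 0,"hand": -0.6},{"dx": 0,"dy": 0,"dz": 0.14,"rx": 0,"ry": 0,"rz": 0,"hand": -0.6},{"dx": 0,"dy": 0,"dz": 0.154,"rx": 0,"ry": 0,"rz": 0,"hand": -0.6},{"dx": 0,"dy": 0,"dz": 0.154,"rx": 0,"ry": 0,"rz": 0,"hand": -0.6},{"dx": 0,"dy": 0,"dz": 0.154,"rx": 0,"ry": 0,"rz": 0,"hand": 1},{"dx": 0,"dy": 0,"dz": 0.154,"rx": 0,"ry": 0,"rz": 0,"hand": 1},{"dx": 0,"dy": 0,"dz": 0.154,"rx": 0,"ry": 0,"rz": 0,"hand": 1},{"dx": 0,"dy": 0,"dz": 0.154,"rx": 0,"ry": 0,"rz": 0,"hand": 1},{"dx": 0,"dy": 0,"dz": 0.154,"rx": 0,"ry": 0,"rz": 0,"hand": 1},{"dx": 0,"dy": 0,"dz": 0.154,"rx": 0,"ry": 0,"rz": 0,"hand": 1},{"dx": 0,"dy": 0,"dz": 0.154,"rx": 0,"ry": 0,"rz": 0,"hand": 1}]}}

```text
clock: 26.85
ee_pos: [440.7, -136.8, 34.8]
orientation: [0.158, 3.137, -0.0]
wrist_force: [-1.8, 1.4, 4.3]
width: 0.413
grasp_force: 15.0
```

```bash
python3 go.py 445 283.5 150 96.5
```

```text
t 26.85 at [ 440.7 -136.8   34.8] q6 -1.94 width 35.9 F 15.0
d [ 0.0505  0.5582 -0.1538] r [-0.0001  0.0002 -0.0681]  10mm down etc: tool z
```

{"api": "jog_arm", "payload": {"rows": [{"dx": 0,"dy": 0,"dz": -0.03,"rx": 0,"ry": 0,"rz": 0,"hand": 1},{"dx": 0,"dy": 0,"dz": -0.09,"rx": 0,"ry": 0,"rz": 0,"hand": 1},{"dx": 0.003,"dy": 0.03,"dz": -0.13,"rx": 0,"ry": 0,"rz": 0,"hand": 1},{"dx": 0.008,"dy": 0.09,"dz": -0.13,"rx": 0,"ry": 0,"rz": -0.02,"hand": 1},{"dx": 0.014,"dy": 0.15,"dz": -0.13,"rx": 0,"ry": 0,"rz": -0.03,"hand": 1},{"dx": 0.019,"dy": 0.21,"dz": -0.13,"rx": 0,"ry": 0,"rz": -0.04,"hand": 1},{"dx": 0.025,"dy": 0.27,"dz": -0.13,"rx": 0,"ry": 0,"rz": -0.05,"hand": 1},{"dx": 0.03,"dy": 0.33,"dz": -0.13,"rx": 0,"ry": 0,"rz": -0.06,"hand": 1},{"dx": 0.036,"dy": 0.39,"dz": -0.13,"rx": 0,"ry": 0,"rz": -0.068,"hand": 1},{"dx": 0.041,"dy": 0.45,"dz": -0.13,"rx": 0,"ry": 0,"rz": -0.068,"hand": 1},{"dx": 0.046,"dy": 0.51,"dz": -0.13,"rx": 0,"ry": 0,"rz": -0.068,"hand": 1},{"dx": 0.05,"dy": 0.545,"dz": -0.13,"rx": 0,"ry": 0,"rz": -0.068,"hand": 1}]}}

```text
clock: 28.05
ee_pos: [443.6, 276.7, 131.6]
orientation: [-0.181, 3.136, 0.001]
wrist_force: [-0.1, -1.2, -0.7]
width: 0.417
grasp_force: 15.0
```

{"api": "jog_arm", "payload": {"rows": [{"dx": 0,"dy": 0.01,"dz": 0,"rx": 0,"ry": 0,"rz": 0,"hand": 1},{"dx": 0,"dy": 0.01,"dz": 0,"rx": 0,"ry": 0,"rz": 0,"hand": 1},{"dx": 0,"dy": 0.01,"dz": 0,"rx": 0,"ry": 0,"rz": 0,"hand": 1},{"dx": 0,"dy": 0.01,"dz": 0,"rx": 0,"ry": 0,"rz": 0,"hand": 1}]}}

```text
clock: 28.45
ee_pos: [443.3, 279.9, 131.6]
orientation: [0.175, -3.136, 0.001]
wrist_force: [-0.5, 0.4, -0.3]
width: 0.411
grasp_force: 15.0
```

```bash
python3 go.py 445 283.5 37.3 96.5
```

```text
t 28.45 at [443.3 279.9 131.6] q6 -1.27 width 35.7 F 15.0
d [-0.0028  0.0046  0.1258] r [-0.0002 -0.0002 -0.0006]  10mm down etc: tool z
```

{"api": "jog_arm", "payload": {"rows": [{"dx": -0.002,"dy": 0.004,"dz": 0.05,"rx": 0,"ry": 0,"rz": 0,"hand": 1},{"dx": -0.002,"dy": 0.004,"dz": 0.09,"rx": 0,"ry": 0,"rz": 0,"hand": 1},{"dx": -0.002,"dy": 0.004,"dz": 0.11,"rx": 0,"ry": 0,"rz": 0,"hand": 1},{"dx": -0.002,"dy": 0.004,"dz": 0.12,"rx": 0,"ry": 0,"rz": 0,"hand": 1},{"dx": -0.002,"dy": 0.004,"dz": 0.1255,"rx": 0,"ry": 0,"rz": 0,"hand": 1},{"dx": -0.002,"dy": 0.004,"dz": 0.1255,"rx": 0,"ry": 0,"rz": 0,"hand": 1},{"dx": -0.002,"dy": 0.004,"dz": 0.1255,"rx": 0,"ry": 0,"rz": 0,"hand": 1},{"dx": -0.002,"dy": 0.004,"dz": 0.1255,"rx": 0,"ry": 0,"rz": 0,"hand": -0.2},{"dx": -0.002,"dy": 0.004,"dz": 0.1255,"rx": 0,"ry": 0,"rz": 0,"hand": -0.2},{"dx": -0.002,"dy": 0.004,"dz": 0.1255,"rx": 0,"ry": 0,"rz": 0,"hand": -0.2},{"dx": -0.002,"dy": 0.004,"dz": 0.1255,"rx": 0,"ry": 0,"rz": 0,"hand": -0.2}]}}

```text
clock: 29.55
ee_pos: [444.5, 284.5, 37.9]
orientation: [-0.178, 3.136, 0.0]
wrist_force: [0.3, -0.8, -0.3]
width: 0.59
grasp_force: 0.0
```

{"api": "jog_arm", "payload": {"rows": [{"dx": 0,"dy": 0,"dz": -0.04,"rx": 0,"ry": 0,"rz": 0,"hand": -0.2},{"dx": 0,"dy": 0,"dz": -0.1,"rx": 0,"ry": 0,"rz": 0,"hand": -0.2},{"dx": 0,"dy": 0,"dz": -0.3,"rx": 0,"ry": 0,"rz": 0,"hand": -0.2},{"dx": 0,"dy": 0,"dz": -0.3,"rx": 0,"ry": 0,"rz": 0,"hand": -0.2},{"dx": 0,"dy": 0,"dz": -0.3,"rx": 0,"ry": 0,"rz": 0,"hand": -0.2},{"dx": 0,"dy": 0,"dz": -0.3,"rx": 0,"ry": 0,"rz": 0,"hand": -0.2},{"dx": 0,"dy": 0,"dz": -0.3,"rx": 0,"ry": 0,"rz": 0,"hand": -0.2},{"dx": 0,"dy": 0,"dz": -0.3,"rx": 0,"ry": 0,"rz": 0,"hand": -0.2}]}}

```text
clock: 30.35
ee_pos: [443.6, 284.0, 261.1]
orientation: [0.177, -3.134, 0.001]
wrist_force: [-0.5, 0.7, -0.6]
width: 0.602
grasp_force: 0.0
```

```bash
python3 - <<'E'
from h import *
import fit
for n,k in(("side","s4"),("scene","c4")):
    c=cam(n); im,d=r.camera(n); np.savez(k+".npz",im=im,d=d,K=c[0],D=c[1],R=c[2],t=c[3]); cv2.imwrite(f"pics/{k}.png",im)
    fit.circ(k,"bottle",449,-361,28,60,80);fit.circ(k,"filed",435,-263,30,62,80)
    fit.rect(k,"thick",445,283,58,22,40);fit.rect(k,"thin",437,354,50,13,21.9)
    fit.circ(k,"big",681,63,34,56,80);fit.circ(k,"small",678,-14,34,44,70);fit.circ(k,"stain",545,123,30,30,80)
E
```

```text
s4 bottle n 83 c [ 449.4 -358.2] dia 30.4 z 70.8 mean [ 448.6 -354.8]
s4 filed n 84 c [ 435.9 -263.9] dia 33.4 z 71.2 mean [ 434.6 -259.3]
s4 thick n 818 c [445.1 285.1] sz [86.2 39. ] long-ang 6.5 z 28.3
s4 thin n 554 c [436.3 353.5] sz [80.8 30.9] long-ang 6.4 z 20.4
s4 big n 311 c [682.4  62.5] dia 56.3 z 61.9 mean [679.6  65.6]
s4 small n 178 c [679.8 -12.2] dia 46.4 z 50.0 mean [677.3 -11. ]
s4 stain n 25 c [547.2 125.6] dia 24.8 z 34.6 mean [548.9 130.9]
c4 bottle n 63 c [ 451.8 -357.1] dia 29.4 z 68.4 mean [ 453.2 -354.4]
c4 filed n 61 c [ 433.1 -262.9] dia 33.1 z 69.4 mean [ 437.6 -258.9]
c4 thick n 608 c [445.1 285.9] sz [89.2 36.7] long-ang 6.1 z 28.2
c4 thin n 480 c [440.  354.3] sz [83.4 28.9] long-ang 5.7 z 19.9
c4 big n 415 c [682.6  63.2] dia 53.7 z 61.9 mean [683.9  65.7]
c4 small n 236 c [679.9 -12.5] dia 44.3 z 49.8 mean [681.5 -10.7]
c4 stain n 154 c [545.7 123.8] dia 27.3 z 42.1 mean [548.5 126.2]
```

View pics/s4.png

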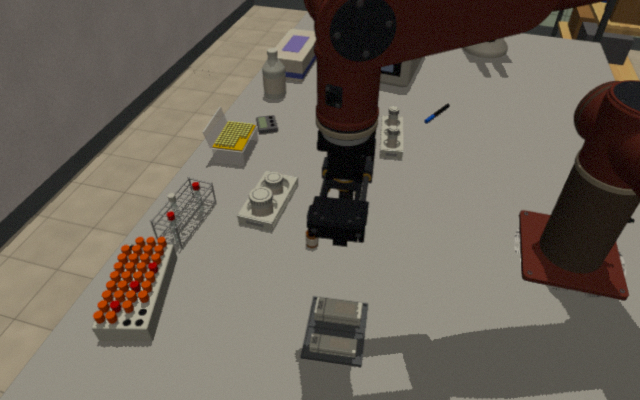

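View pics/c4.png

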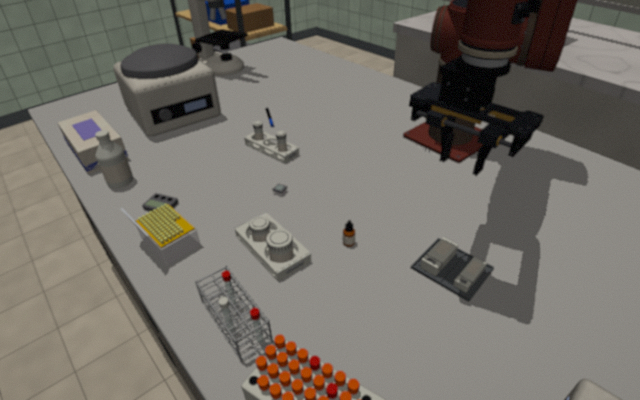

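Both views show the jars in their holes (scene 260,230 and 280,243). Both bottles stand in the bottle rack (258,130 and 281,141), both mailers lie flat in the bays (437,255 and 470,267), and the stain bottle (349,233) has not moved. The measured heights agree with each holder's floor, so I'm handing in.

```bash
python3 -c "
from workcell import r
print(r.close_job())"
```

```text
the job is handed in; nothing more can be done
None
```

The job is handed in at about 30 s: both jars, the loose bottle and both mailers measured as seated in their places, the stain bottle and filed bottle undisturbed; no verdict was returned.

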